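# Lock the grinder spindle for a wheel change

### The job

Lock the grinder's spindle: turn the slotted disc, which has two upright posts to push on, until one of its two slots faces the lock bar, then push the bar endwise fully home to the bottom of that slot. Fingertips are enough: do not lift or tip the bar, leave the other loose things where they are, and finish clear of everything.

Things in the scene. Friction and masses are not known exactly. Their poses are not given: they have to be found in the camera images.
- lock_unit: fixed dark steel base, plate 170 x 170 x 12 mm centred on the disc, with a 75 mm wide tongue under the guide to x = -180 mm. Origin at bench height on the disc's axis; +x is the way the bar is pushed, z up. Placed anywhere in 6 x 12 cm; +x points to the robot's left within 0.43 rad
- guide_mid (a point): middle of the channel's floor, 14 mm above the bench, at x = -129 mm in lock_unit. Open-topped channel 19 mm wide along lock_unit's x axis, between two walls from x = -180 to -78 mm whose tops are 30 mm above the bench
- lock_disc: steel disc 140 mm across, 16 mm thick (16 to 32 mm above the bench), turning without stops; origin on its axis at the underside. Slots in the rim at its own +x and -x; posts at its +y and -y. Lined up when its x axis is parallel to lock_unit's, either way round. Friction holds it (3 N at a post moves it); starts 0.5 to 1.57 rad off, in either sense. A 24 mm nut on the axis rises to 44 mm above the bench
- slot_a (a point): bottom of the slot at the disc's +x, 44 mm from the axis, at mid thickness. Each slot is open at the rim, 22 mm wide, 26 mm deep, its mouth corners cut back 5 mm to lead the bar in; either slot will do
- slot_b (a point): the same for the slot at the disc's -x
- post_a (a point): top of the upright round steel post at the disc's +y, 52 mm from the axis: 16 mm thick, 40 mm tall above the disc, top 72 mm above the bench; fixed to the disc, which is turned by pushing either post sideways round the axis
- post_b (a point): the same for the post at the disc's -y
- lock_bar: loose bright steel bar, 150 mm long, 16 mm wide, 20 mm tall, lying on the channel's floor; 0.25 to 0.55 kg. Origin at the middle of its underside; +x towards the disc. At its outer end an upright end plate 32 mm wide, 6 mm thick, 10 to 40 mm above the bench, over bare bench clear of the base. A few newtons slide it; it stops against the rim if no slot faces it
- bar_nose (a point): middle of the bar's front end face, 24 mm above the bench; it starts 10 to 20 mm short of the disc's rim and is home at the slot's bottom, x = -44 mm in lock_unit
- bar_tail (a point): middle of the outer face of the bar's end plate, 24 mm above the bench: the place to push; 150 mm behind bar_nose
- star_knob: loose black five-lobed hand knob, 48 mm across, 28 mm tall, standing beside the guide; a bystander; origin at the middle of its underside
- hex_bolt: loose steel bolt standing on its hexagonal head, 28 mm across, 60 mm tall, beside the guide; a bystander; origin at the middle of its underside
- drive_wheel: loose rubber-tyred wheel lying flat, 90 mm across, 40 mm tall, near the disc; a bystander; origin at the middle of its underside
- grease_jar: loose grey jar with a steel cap, 70 mm across, 85 mm tall; a bystander; origin at the middle of its underside
- belt_roll: loose red-brown abrasive belt lying flat as a hoop, 100 mm across, 50 mm tall; a bystander; origin at the middle of its underside
- spanner: loose steel spanner lying flat; a bystander
- offcut: loose flat steel offcut 140 x 40 x 8 mm; a bystander; origin at the middle of its underside

How it is judged (in metres and radians):
On the way:
1. a slot of the disc is turned to face the bar (within 0.12 rad) with the bar still outside the disc (angle between the x axis of lock_disc and the x axis of lock_unit, either way round below 0.12 rad and x of bar_nose in the frame of lock_unit below -0.062 m), for 0.2 s.
At the end, for the whole second after the job is handed in: the bar lies flat in its guide with its nose within 5 mm of the slot's bottom, the disc is lined up with it within 0.12 rad, and both are at rest (x of bar_nose in the frame of lock_unit above -0.049 m and angle between the x axis of lock_disc and the x axis of lock_unit, either way round below 0.12 rad and height (world z) of lock_bar below 0.018 m and angle between the x axis of lock_bar and the x axis of lock_unit, either way round below 0.1 rad and angle between lock_bar's own z axis and vertical below 0.08 rad and linear speed of lock_bar below 0.01 m/s and angular speed of lock_disc below 0.05 rad/s); the robot touches nothing.
It fails at once if the lock bar is lifted (10 mm) or tipped up (0.25 rad) (height (world z) of lock_bar above 0.024 m or angle between lock_bar's own z axis and vertical above 0.25 rad).
It fails at once if a bystander is moved by more than 20 mm (distance of any of star_knob, hex_bolt, drive_wheel, grease_jar, belt_roll, spanner, offcut from where it was at the start of the episode above 0.02 m).
It also fails if it takes over 45 s, if anything falls off the work surface, if the arm or the gripper's body presses on something with over 40 N, if the wrist force passes 120 N, or if a joint passes its speed limit or range.

### The arm

A 7-joint arm with a two-finger parallel gripper is mounted at the origin on the work surface. World frame = base frame: x ahead of the robot, y to its left, z up, the work surface at z = 0. Lengths are in m, angles in degrees, forces in N, time in s.
With the tool pointing down it reaches from about 0.4 to 0.85 m from the base axis. Payload 10.4 kg.
Tool frame: the origin (TCP) lies at the very end of the fingers, on their centre line; the grasp point (between the pads) lies 19 mm behind it; z points along the fingers, x is the direction in which the jaws open and shut, and the axes are right-handed (so a half turn about z gives the same grasp; the last joint's range is limited). The gripper opens to 85 mm and grips with 20 to 120 N. Pads are 22 mm wide; open, the fingers measure 114 mm over their backs; the gripper's body (76 mm by 85 mm) begins 54 mm behind the grasp point. The pads swing forward as they close: fully open they stand 13 mm farther back than shut.
Start: joints at [-70.795, 19.034, -3.707, 83.658, 1.238, 77.344, -5.071], TCP at [0.219, 0.585, 0.231] pointing down, gripper open.
Joint ranges: [-148.97, 148.97], [-28.65, 121.19], [-84.17, 76.75], [9.2, 138.47], [-72.65, 252.65], [3.7, 117.97], [-149.18, 149.18]. Speed limits (degrees/s): [127.2, 127.2, 159.86, 159.86, 180, 180, 180].

### API

Orientations are given as a 3x3 rotation matrix whose columns are the frame's x, y, z axes.
In Python, from rig import bot gives the robot as it stands. The module is installed in compiled form; this text tells all that it offers.
- The arm moves only by the shell command python3 -m pendant 'ROWS' [FORCE]. ROWS is JSON, a list that holds one entry, the list of rows, each a list of 5 numbers: the opening in per cent of the stroke, from 0 (shut) to 100 (fully open), then the shift along the world's x, y, z in mm, then the turn about the world's z in rad. In form: [[[gripper, tx, ty, tz, roll], ...]]. A call has 1 to 5 rows; each row shifts and turns the commanded pose from where the row before left it; what a row does not reach is not made up. A row lasts 1/8 s, in which the tool goes at most 62.5 mm and 10.7 degrees, less where a joint would pass 70% of its speed; a pose out of reach is approached as far as the arm can. A call with a gripper value outside its range is refused whole. The fingers move at their own pace and stop on an object; FORCE is the grip in N (left out, the last holds). Time passes only in rows, so rows that do not move let the fingers close. It gives the time, the measured TCP pose, the force and the opening at its end, in the units of the state.
- bot.get_obs(): the state, without advancing time (a new reading comes with each control period).
- bot.grab_frame(name): name is "side" or "top"; returns a dict with "img" (400x640x3 uint8, red, green, blue), "range_z" (400x640 float32, m along the optical axis (not along the pixel's ray), 0 where there is no reading), "intrinsics" (3x3 intrinsics, pixels), "dist" ([k1, k2, p1, p2, k3] as OpenCV has them; the pictures are not rectified), "origin" and "orientation" of the camera in the world. Camera axes: x right, y up, looking along -z (the intrinsics and any distortion apply to the point x, -y, -z); pixel columns grow to the right and rows downward; lengths in m; the calibration is good to about 2 mm. A picture is of the moment at which its call begins.
- bot.close_job(): hands the job in, once; it reports no verdict.
The state is a dict: "t": time; "qpos": joint angles; "qvel": joint speeds; "joint_efforts": joint torques, N m; "position": TCP position; "eef_rot": TCP orientation; "force": force on the tool from outside, world axes, zero at the start; "ft_torque": the same for the moment, N m; "opening": finger opening in m.
Only numpy, scipy, OpenCV 4.12 (cv2) and the standard library are available. Lean on these libraries where they do the work, as an engineer would, in place of code of your own. Each camera call takes 0.05 s, during which the arm holds its last target.

## Working session

There is one attempt and no reset: what is moved stays moved. The work goes in short steps, Python scripts to look and compute and a shell command to move; the robot and the scene stay as the last step left them, time stands still between calls to the robot, and variables do not carry over. Pictures are saved under pics/ and viewed, and the job is handed in when it is done.

```bash
mkdir -p pics; cat > h.py <<'E'
import numpy as np, cv2
from rig import bot
def grab(n):
    f=bot.grab_frame(n); return f
def save(f,name): cv2.imwrite('pics/'+name,f['img'][:,:,::-1])
def ray(f,u,v):
    p=cv2.undistortPoints(np.array([[[u,v]]],float),np.array(f['intrinsics'],float),np.array(f['dist'],float))[0,0]
    d=np.array([p[0],-p[1],-1.0]); return np.array(f['origin']),np.array(f['orientation'])@d
def onz(f,u,v,z):
    o,d=ray(f,u,v); return o+d*(z-o[2])/d[2]
def proj(f,P):
    c=np.array(f['orientation']).T@(np.array(P,float)-np.array(f['origin']))
    q=np.array([[c[0],-c[1],-c[2]]])
    return cv2.projectPoints(q,np.zeros(3),np.zeros(3),np.array(f['intrinsics'],float),np.array(f['dist'],float))[0][0,0]
def cloud(f):
    D=f['range_z']; h,w=D.shape
    uu,vv=np.meshgrid(np.arange(w),np.arange(h))
    p=cv2.undistortPoints(np.stack([uu,vv],-1).reshape(-1,1,2).astype(float),np.array(f['intrinsics'],float),np.array(f['dist'],float)).reshape(h,w,2)
    c=np.stack([p[...,0],-p[...,1],-np.ones((h,w))],-1)*D[...,None]
    return c@np.array(f['orientation']).T+np.array(f['origin'])
E
python3 - <<'E'
from h import *
for n in('top','side'):
    f=grab(n); save(f,n+'0.png'); print(n,f['origin'],f['orientation'],f['intrinsics'],f['dist'])
o=bot.get_obs(); print(o['t'],o['position'],o['eef_rot'],o['opening'],o['force'])
E
```

```text
top [0.423541   0.00669054 1.63784454] [[-0.02928195  0.99649118 -0.07840845]
 [-0.99954732 -0.02973319 -0.00459342]
 [-0.00690863  0.07823846  0.99691074]] [[475.43549927   0.         326.58911011]
 [  0.         475.43549927 206.26829568]
 [  0.           0.           1.        ]] [0.0392344 0.        0.        0.        0.       ]
side [ 0.21791756 -1.13668958  0.78011353] [[ 0.95117168  0.17523316 -0.25409798]
 [-0.30773245  0.47451757 -0.82470226]
 [-0.02394123  0.86262762  0.5052726 ]] [[509.70083277   0.         321.17686572]
 [  0.         509.70083277 201.00928844]
 [  0.           0.           1.        ]] [-0.0920681  0.         0.         0.         0.       ]
0.1 [0.21876175 0.58510442 0.23060032] [[ 3.50209390e-01  9.36671355e-01 -3.94442199e-04]
 [ 9.36670583e-01 -3.50209608e-01 -1.20425502e-03]
 [-1.26612863e-03  5.22790109e-05 -9.99999197e-01]] 0.08541421091294324 [0.41765778 0.48577429 0.58391176]
```

View pics/top0.png

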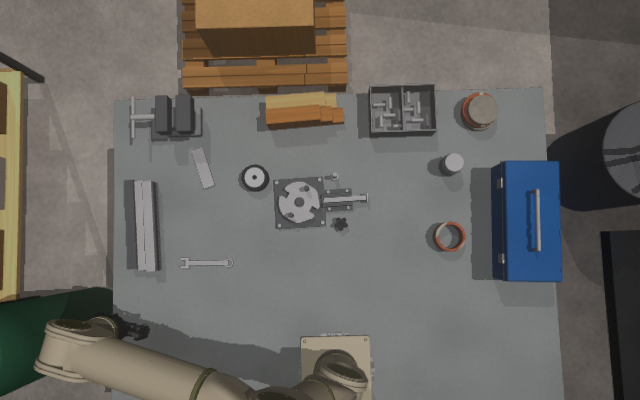

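View pics/side0.png

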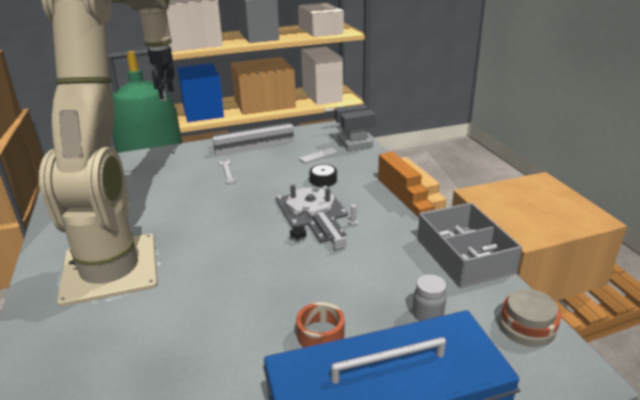

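The top view shows the disc at about (299,202), the bar running right to its end plate at (367,198), the bolt at (335,177), the knob at (340,224) and the wheel at (255,178). I'll zoom in.

```bash
python3 - <<'E'
from h import *
f=grab('top'); c=f['img'][150:250,230:390]; cv2.imwrite('pics/topz.png',cv2.resize(c,None,fx=5,fy=5,interpolation=cv2.INTER_CUBIC)[:,:,::-1])
g=grab('side'); c=g['img'][155:255,260:380]; cv2.imwrite('pics/sidez.png',cv2.resize(c,None,fx=6,fy=6,interpolation=cv2.INTER_CUBIC)[:,:,::-1])
E
```

```text
(no output)
```

View pics/topz.png

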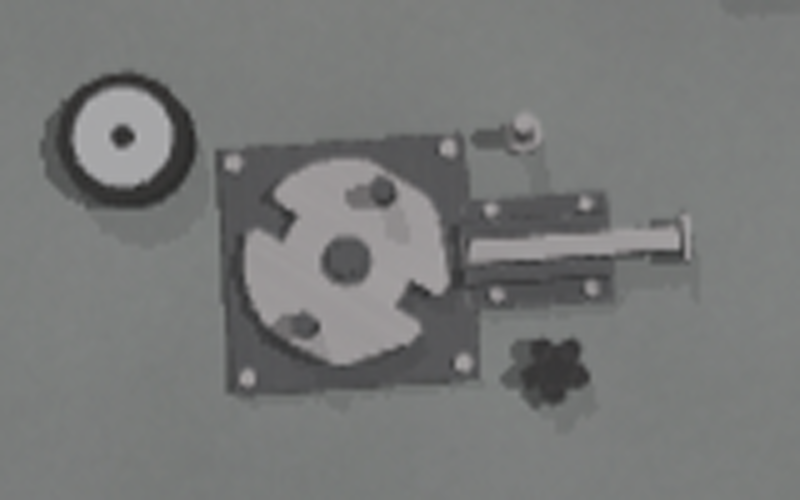

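View pics/sidez.png

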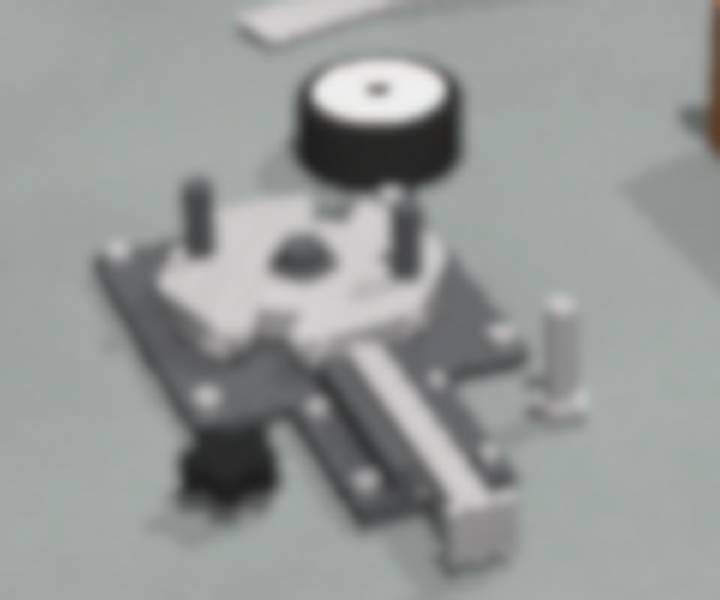

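```bash
python3 - <<'E'
from h import *
f=grab('top')
def P(cx,cy,z): return onz(f,230+(cx+.5)/5-.5,150+(cy+.5)/5-.5,z)
sc=[P(*p,.014) for p in [(232,162),(448,148),(463,362),(247,377)]]
c=np.mean(sc,0); print('screw center',c)
print('nut',P(346,260,.044))
sx=[-(sc[1]-sc[0]),-(sc[2]-sc[3])]; d=sx[0]+sx[1]; print('yaw x',np.degrees(np.arctan2(d[1],d[0])))
d=(sc[0]-sc[3])+(sc[1]-sc[2]); print('yaw from y',np.degrees(np.arctan2(d[1],d[0]))+90, 'lens',[np.linalg.norm(a) for a in sx])
for n,p,z in [('postA',(382,191),.072),('postB',(307,325),.072),('slot1',(289,229),.032),('slot2',(408,296),.032),('nose',(470,250),.034),('nosebtm',(470,262),.034),('nosetop',(470,239),.034),('tail',(690,237),.04),('bolt',(526,131),.06),('knob',(553,371),.028),('wheel',(122,136),.04)]:
    q=P(*p,z); print(n,q.round(4),'rel',np.round(q-c,4),np.linalg.norm((q-c)[:2]).round(4),np.degrees(np.arctan2(*(q-c)[1::-1])))
X=cloud(f); D=f['range_z']
# depth-based posts
g=grab('side'); XS=cloud(g)
for nm,Y in(('top',X),('side',XS)):
    r=np.linalg.norm(Y[...,:2]-c[:2],axis=-1)
    m=(r<.08)&(Y[...,2]>.055)&(Y[...,2]<.09)
    pts=Y[m]; print(nm,len(pts))
    for s in (1,-1):
        q=pts[(pts[:,0]-c[0])*s>0]; 
        if len(q): print(q.mean(0),q.std(0))
    m=(np.abs(Y[...,0]-c[0])<.04)&(Y[...,1]<c[1]-.09)&(Y[...,1]>c[1]-.27)&(Y[...,2]>.02)&(Y[...,2]<.055)
    q=Y[m]; print('bar',len(q),q.min(0) if len(q) else 0,q.max(0) if len(q) else 0)
E
```

```text
screw center [0.56883259 0.10796548 0.014     ]
nut [0.56744549 0.10707914 0.044     ]
yaw x 92.14443463585775
yaw from y 92.56368228615678 lens [np.float64(0.14893764323769704), np.float64(0.14793594655165337)]
postA [0.6101 0.0803 0.072 ] rel [ 0.0413 -0.0276  0.058 ] 0.0497 -33.81701666535514
postB [0.5226 0.1321 0.072 ] rel [-0.0462  0.0241  0.058 ] 0.0521 152.40704224607467
slot1 [0.5908 0.146  0.032 ] rel [0.022 0.038 0.018] 0.0439 59.98313097569902
slot2 [0.5428 0.0664 0.032 ] rel [-0.026  -0.0415  0.018 ] 0.049 -122.08892765414274
nose [0.5726 0.0235 0.034 ] rel [ 0.0038 -0.0844  0.02  ] 0.0845 -87.41938840558059
nosebtm [0.5645 0.0238 0.034 ] rel [-0.0044 -0.0842  0.02  ] 0.0843 -92.95954011214559
nosetop [0.5801 0.0233 0.034 ] rel [ 0.0113 -0.0846  0.02  ] 0.0854 -82.4032791366654
tail [ 0.5764 -0.1252  0.04  ] rel [ 0.0076 -0.2331  0.026 ] 0.2332 -88.13205057246441
bolt [ 0.649  -0.0165  0.06  ] rel [ 0.0802 -0.1245  0.046 ] 0.148 -57.21052092515383
knob [ 0.4893 -0.0302  0.028 ] rel [-0.0796 -0.1382  0.014 ] 0.1594 -119.93398327682425
wheel [0.6566 0.2569 0.04  ] rel [0.0878 0.149  0.026 ] 0.1729 59.48163225038665
top 37
[0.61099452 0.0800149  0.07064302] [0.00432025 0.00402749 0.0055516 ]
[0.52325524 0.13494398 0.06860585] [0.00355483 0.00426042 0.00295883]
bar 417 [ 0.54489311 -0.12372344  0.02027761] [0.60297078 0.01632578 0.04553778]
side 78
[0.61088529 0.07521364 0.06526666] [0.00461384 0.00454608 0.00563982]
[0.52290837 0.12940188 0.06549009] [0.00417055 0.00400051 0.00533269]
bar 504 [ 0.54078888 -0.13073013  0.02000324] [0.60664234 0.01705408 0.04284417]
```

Unit yaw is about 92.4° and its axis is near (0.568, 0.1075). The nearest slot is at −121.5° and has to reach −87.6°, so I need about +34° (anticlockwise). I'll push post A (0.611, 0.078) from its −y side.

```bash
python3 -m pendant '[[[0,34,-49,0,0],[0,34,-49,0,0],[0,34,-49,0,0],[0,34,-49,0,0],[0,34,-49,0,0]]]' 40; python3 -m pendant '[[[0,34,-49,0,0],[0,34,-49,0,0],[0,34,-49,0,0],[0,34,-49,0,-0.1],[0,34,-49,0,-0.09]]]'
```

```text
t: 0.92
position: [0.3898, 0.3387, 0.2315]
eef_rot: [[0.35, 0.937, 0.0], [0.937, -0.35, 0.001], [0.001, 0.0, -1.0]]
force: [1.3, 0.2, -0.7]
opening: 0.0001
t: 1.55
position: [0.5597, 0.0938, 0.2316]
eef_rot: [[0.523, 0.852, 0.001], [0.852, -0.523, 0.0], [0.001, 0.0, -1.0]]
force: [0.8, 0.8, 0.4]
opening: -0.0
```

Next I'll move to (0.592, 0.048) and descend to z≈0.048.

```bash
python3 -m pendant '[[[0,32,-46,0,0],[0,0,0,-60,0],[0,0,0,-60,0],[0,0,0,-40,0],[0,0,0,-23,0]]]'; python3 - <<'E'
from h import *
g=grab('side'); c=g['img'][125:255,240:400]; cv2.imwrite('pics/s1.png',cv2.resize(c,None,fx=5,fy=4.6,interpolation=cv2.INTER_CUBIC)[:,:,::-1])
E
```

```text
t: 2.17
position: [0.5896, 0.0493, 0.0459]
eef_rot: [[0.521, 0.854, -0.003], [0.854, -0.521, -0.001], [-0.002, -0.002, -1.0]]
force: [0.6, 0.1, 0.8]
opening: -0.0001
```

View pics/s1.png

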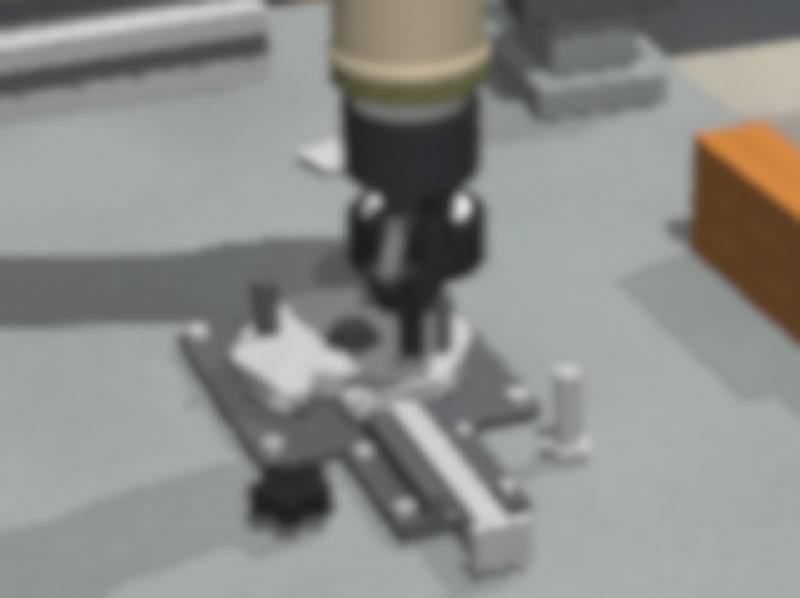

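The shut fingertips (410,350) stand just in front of post A (435,330), clear of it. I'll push round the arc and stop short of the target.

```bash
python3 -m pendant '[[[0,6,9,0,0.1],[0,7,9,0,0.15],[0,7,7,0,0.15],[0,5,4,0,0.15],[0,0,0,0,0]]]'; cat > m.py <<'E'
from h import *
c=np.array([0.568,0.1075])
def posts():
  for nm in ('side','top'):
    Y=cloud(grab(nm)); r=np.linalg.norm(Y[...,:2]-c,axis=-1)
    m=(r<.075)&(r>.03)&(Y[...,2]>.05)&(Y[...,2]<.08)
    p=Y[m]
    for s in(1,-1):
        q=p[(p[:,0]-c[0])*s>0]
        if len(q): print(nm,s,len(q),q.mean(0).round(4),'ang',np.degrees(np.arctan2(*(q.mean(0)[:2]-c)[::-1])).round(1))
posts()
g=grab('top'); cv2.imwrite('pics/t.png',cv2.resize(g['img'][150:250,230:390],None,fx=5,fy=5,interpolation=cv2.INTER_CUBIC)[:,:,::-1])
g=grab('side'); cv2.imwrite('pics/s.png',cv2.resize(g['img'][145:255,250:390],None,fx=5,fy=5,interpolation=cv2.INTER_CUBIC)[:,:,::-1])
E
python3 m.py
```

```text
t: 2.85
position: [0.6162, 0.0784, 0.0488]
eef_rot: [[-0.001, 1.0, 0.0], [1.0, 0.001, 0.0], [0.0, 0.0, -1.0]]
force: [0.2, 0.2, 0.5]
opening: -0.0001
side 1 73 [0.6131 0.0675 0.0667] ang -41.6
side -1 47 [0.5152 0.1088 0.0631] ang 178.6
```

View pics/s.png

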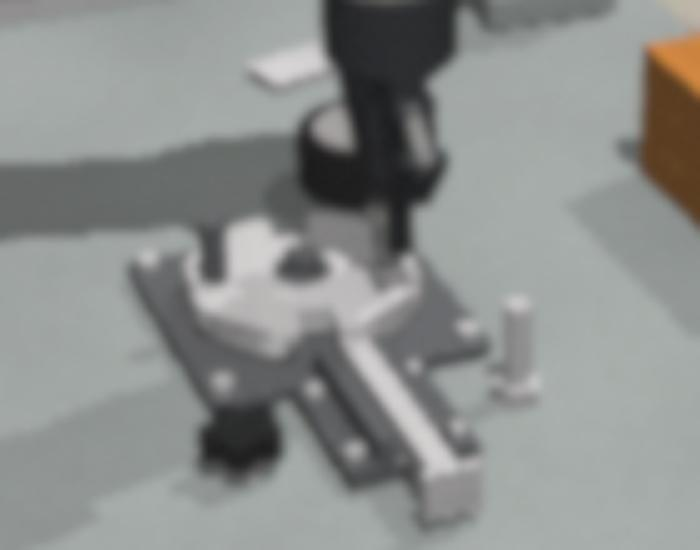

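View pics/t.png

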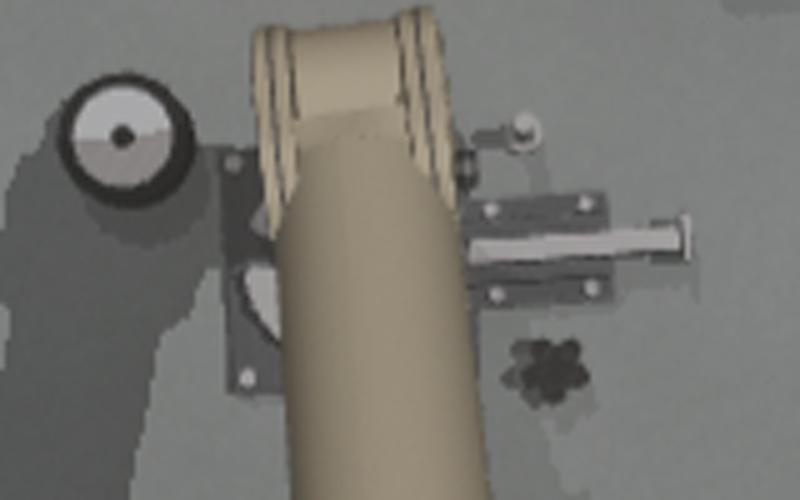

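The top view is blocked by the arm. From the side, post B has turned about 24.5°, so roughly 9.5° remains, which is about 9 mm at the post. I'll push that, then back off and retreat to see it from above.

```bash
python3 -m pendant '[[[0,1,5,0,0.03],[0,0,4,0,0],[0,0,0,0,0],[0,0,-15,0,0],[0,0,-15,20,0]]]';python3 -m pendant '[[[0,0,-30,50,0],[0,0,-60,0,0],[0,-10,-60,0,0],[0,-15,-58,0,0],[0,-15,-50,0,0]]]'; python3 m.py
```

```text
t: 3.68
position: [0.6153, 0.0563, 0.0675]
eef_rot: [[-0.032, 0.999, -0.004], [0.999, 0.032, -0.001], [-0.0, -0.004, -1.0]]
force: [-0.3, -0.4, -0.1]
opening: -0.0
t: 4.3
position: [0.5757, -0.2043, 0.12]
eef_rot: [[-0.03, 1.0, 0.001], [1.0, 0.03, -0.0], [-0.0, 0.001, -1.0]]
force: [0.4, -0.1, 0.2]
opening: -0.0002
side 1 41 [0.619  0.1033 0.0639] ang -4.7
side -1 44 [0.5151 0.0988 0.0637] ang -170.6
top 1 21 [0.6187 0.1094 0.0683] ang 2.2
top -1 18 [0.5149 0.1056 0.0705] ang -178.0
```

View pics/t.png

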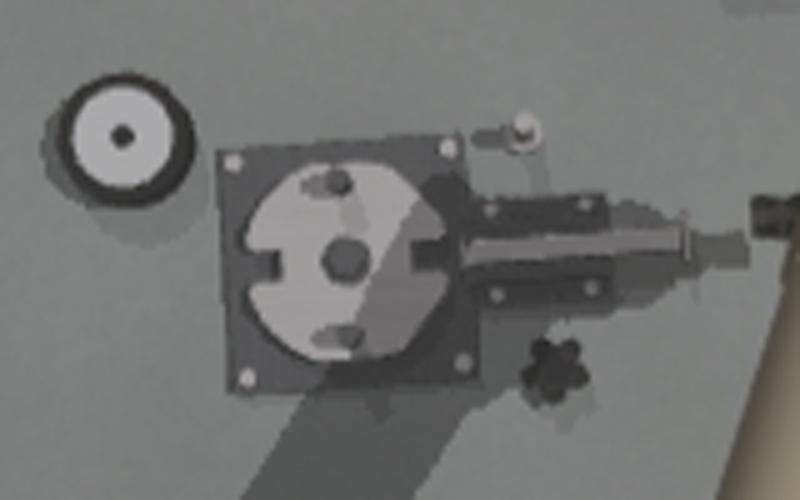

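The disc's slot at (432,255) now faces the bar, and the post line is at 2.1° against 2.4° for the unit. The bar is still outside the disc. Next I'll descend behind the end plate at (686,237).

```bash
python3 -m pendant '[[[0,0,15,0,0],[0,0,10,-40,0],[0,0,0,-45,0],[0,0,0,-14,0],[0,0,0,0,0]]]'; python3 m.py; python3 -c "
from h import *
o=bot.get_obs();print(o['position'])"
```

```text
t: 5.12
position: [0.577, -0.1744, 0.0194]
eef_rot: [[-0.034, 0.999, -0.001], [0.999, 0.034, 0.001], [0.001, -0.001, -1.0]]
force: [0.0, -0.4, 0.3]
opening: -0.0002
side 1 34 [0.6173 0.1032 0.0636] ang -5.0
side -1 42 [0.5152 0.0993 0.064 ] ang -171.2
top 1 20 [0.6187 0.1092 0.0678] ang 2.0
top -1 18 [0.515  0.1055 0.0693] ang -177.8
[ 0.57809947 -0.17574063  0.0211472 ]
```

View pics/s.png

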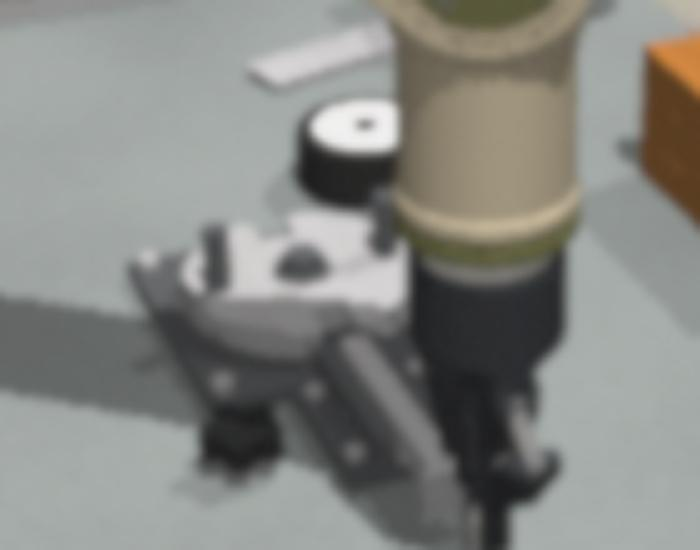

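The fingertip stands behind the end plate, level and in line with it. Pushing +y slowly.

```bash
python3 -m pendant '[[[0,0,15,0,0],[0,0,12,0,0],[0,-1,10,0,0],[0,0,10,0,0],[0,0,8,0,0]]]'; python3 -m pendant '[[[0,-1,6,0,0],[0,0,6,0,0],[0,0,4,0,0],[0,0,2,0,0],[0,0,0,0,0]]]'; python3 m.py
```

```text
t: 5.95
position: [0.576, -0.1206, 0.0195]
eef_rot: [[-0.032, 0.999, 0.0], [0.999, 0.032, -0.001], [-0.001, 0.0, -1.0]]
force: [0.0, -4.0, 2.0]
opening: -0.0003
t: 6.58
position: [0.575, -0.1025, 0.0195]
eef_rot: [[-0.032, 0.999, 0.0], [0.999, 0.032, 0.0], [0.0, 0.0, -1.0]]
force: [1.2, -3.7, 3.0]
opening: -0.0002
side -1 42 [0.5148 0.0986 0.0639] ang -170.5
top 1 21 [0.6186 0.1093 0.0693] ang 2.1
top -1 19 [0.5146 0.1055 0.0696] ang -177.9
```

View pics/t.png

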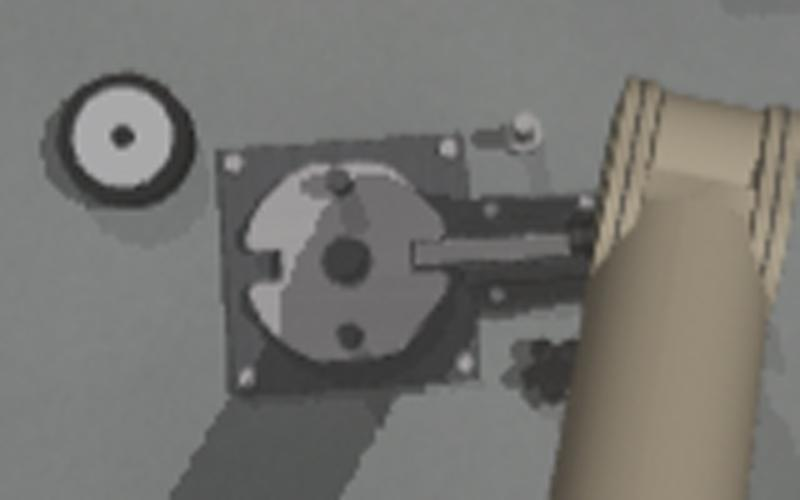

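The bar's nose is in the slot at (415,254), almost at the bottom. I'll push in 1–2 mm steps until the force rises.

```bash
for i in 1; do python3 -m pendant '[[[0,0,1,0,0],[0,0,1,0,0],[0,0,0,0,0]]]'; done
```

```text
t: 7.15
position: [0.5748, -0.1008, 0.0194]
eef_rot: [[-0.032, 0.999, -0.0], [0.999, 0.032, -0.0], [-0.0, -0.0, -1.0]]
force: [-0.6, -5.6, 3.5]
opening: 0.0001
```

```bash
python3 -m pendant '[[[0,0,1,0,0],[0,0,1,0,0],[0,0,0,0,0]]]'
```

```text
t: 7.52
position: [0.5748, -0.0998, 0.0194]
eef_rot: [[-0.031, 1.0, 0.0], [1.0, 0.031, -0.001], [-0.001, 0.0, -1.0]]
force: [-0.3, -8.0, 3.0]
opening: -0.0
```

```bash
python3 -m pendant '[[[0,0,1,0,0],[0,0,1,0,0],[0,0,0,0,0]]]'
```

```text
t: 7.9
position: [0.5747, -0.0996, 0.0194]
eef_rot: [[-0.03, 1.0, 0.0], [1.0, 0.03, -0.003], [-0.003, 0.0, -1.0]]
force: [1.1, -12.5, 1.8]
opening: 0.0002
```

The bar stopped (0.2 mm of motion for 2 mm commanded) and the force rose to 12.5 N, so it is home. Backing off and rising clear, then a check.

```bash
python3 -m pendant '[[[0,0,-5,0,0],[0,0,-25,0,0],[0,0,-40,0,0],[0,0,-10,50,0],[0,0,-20,50,0]]]'; python3 -m pendant '[[[0,0,-50,20,0],[0,0,-50,0,0],[0,0,0,0,0]]]'; python3 m.py; python3 - <<'E'
from h import *
f=grab('top')
X=cloud(f); c=np.array([.568,.1075]); a=np.radians(92.4); ux=np.array([np.cos(a),np.sin(a)]); uy=np.array([-ux[1],ux[0]])
d=X[...,:2]-c; x=d@ux; y=d@uy; m=(abs(y)<.006)&(x<-.05)&(x>-.25)&(X[...,2]>.024)
print('bar tail x',x[m].min(),X[...,2][m].min(),X[...,2][m].max())
m=(abs(y)<.02)&(x<-.17)&(x>-.25)&(X[...,2]>.03); print('plate',x[m].min(),x[m].max(),y[m].mean())
E
```

```text
t: 8.52
position: [0.5744, -0.195, 0.1195]
eef_rot: [[-0.034, 0.999, -0.002], [0.999, 0.034, 0.002], [0.002, -0.002, -1.0]]
force: [1.4, -1.4, 0.1]
opening: -0.0001
t: 8.9
position: [0.5733, -0.3003, 0.139]
eef_rot: [[-0.027, 1.0, -0.001], [1.0, 0.027, -0.001], [-0.001, -0.001, -1.0]]
force: [-0.3, 0.7, -0.3]
opening: -0.0
side 1 43 [0.619  0.1034 0.0631] ang -4.6
side -1 44 [0.5147 0.0991 0.0634] ang -171.1
top 1 20 [0.6189 0.1094 0.0698] ang 2.2
top -1 19 [0.5146 0.1056 0.0692] ang -177.9
bar tail x -0.19339303654204512 0.024302697253193895 0.04299320459028122
plate -0.19339303654204512 -0.1701733348489579 -0.0006162530621849696
```

View pics/t.png

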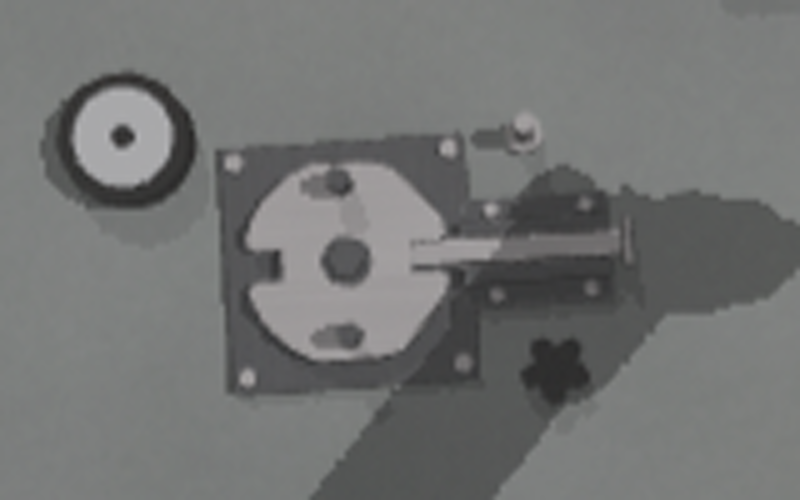

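View pics/s.png

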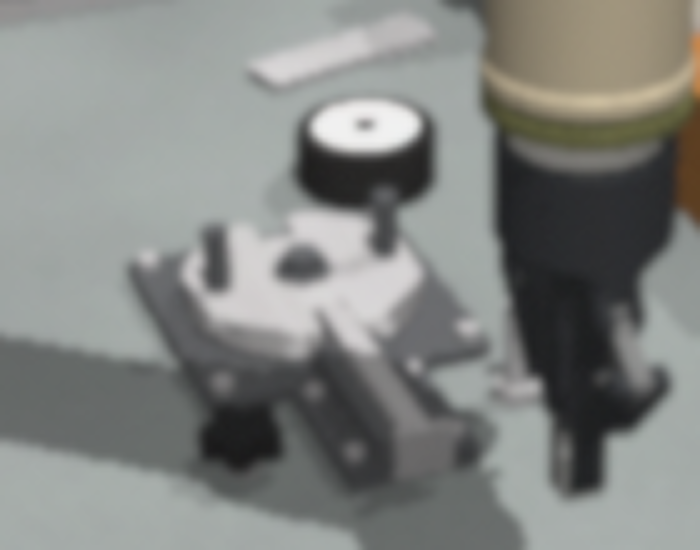

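The bar is seated: its nose is at the slot bottom (412,254), and the tail is at −193.4 mm against the nominal −194 mm. The disc is at 2.1°. The bolt, knob and wheel haven't moved, and the arm is clear. Handing in.

```bash
python3 -c "
from h import *
print(bot.close_job())"
```

```text
the job is handed in; nothing more can be done
None
```

The spindle is locked, as far as the cameras and force readings show: the bar is fully home in the slot that faces it. The hand-in gave no verdict.

- **Turning the disc:** I pushed one post about 34° with the shut fingertips. Its posts now line up within about 0.3° of the base's axis (2.1° against 2.4°), and I checked this before the bar moved.
- **Pushing the bar:** I pushed it by its end plate until it stopped and the force rose to 12.5 N. The outer face of the end plate then measured 193.4 mm from the axis, against 194 mm when home.
- **At the end:** In the last pictures the bar lies flat and the nearby bolt, knob and wheel look unmoved. The robot is well clear, with about zero force on the tool. I did not measure the jar, belt roll, spanner or offcut, but the arm went low only near the disc and the bar's end plate.

The job took about 9 s of the 45 s allowed. The only disagreement was in the side camera's depth. It sees only the near faces of the posts and put them about 6 mm nearer than the top camera did, so I used the top camera for the final angles.

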